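# Show the assistant the drilling set-up without touching

### The job

You are scrubbed and may not touch anything, so show the assistant what to set up for drilling: first point at the green-ringed handpiece in the steel cassette, your fingertips just above it (closer than 5 cm) for about two seconds, then in the same way at the orange knob on the motor console. Do not bring your fingers close over the other two handpieces or the grey knob, and disturb nothing. Finally raise your hand well away, some 20 cm, from both.

Things in the scene. Friction and masses are not known exactly. Their poses are not given: they have to be found in the camera images.
- handpiece_green: Steel dental handpiece with a green ring, neck and small head bent sideways to its left (+y); the one to point at first. About 120 mm long, 19 mm thick, loose, lying level in one of the cassette's three lanes (any). Origin on its long axis, near mid-length; z up, +x along it to the working end. The ring, 20 mm across, 14 mm wide, is 12 mm behind the origin. Its top is 9.5 mm above the origin, 33 mm above the table.
- handpiece_red: Steel dental handpiece with a red ring, bent in the same way as the green-ringed one; not to be pointed at. About 120 mm long, 19 mm thick, loose, lying level in one of the cassette's three lanes (any). Origin on its long axis, near mid-length; z up, +x along it to the working end. The ring, 20 mm across, 14 mm wide, is 12 mm behind the origin. Its top is 9.5 mm above the origin, 33 mm above the table.
- handpiece_blue: Steel dental handpiece with a blue ring, straight; not to be pointed at. About 120 mm long, 19 mm thick, loose, lying level in one of the cassette's three lanes (any). Origin on its long axis, near mid-length; z up, +x along it to the working end. The ring, 20 mm across, 14 mm wide, is 12 mm behind the origin. Its top is 9.5 mm above the origin, 33 mm above the table.
- cassette: Open stainless tray, fixed, 180 mm (x) by 220 mm (y), walls 22 mm high, dark silicone mat inside, two notched grey rails across it. Three lanes along x at y = -60, 0 and +60 mm, one handpiece in each. Loop handles stick out 10 mm at its y ends. Origin: centre of its underside, z up. It may stand left or right of the console.
- console: Drill-motor console, fixed, cream, 222 mm deep (x), 230 mm wide (y). Panel slopes from 42 mm high in front (-x, facing the robot) to 86 mm at the rear: display rear left (+y), round clear pump cover rear right (top 97 mm above the table, the highest part), three flat keys front middle, a knob at each front corner. Origin: centre of its underside, z up.
- orange_knob_top (a point): Centre of the top of the orange rotary knob (38 mm across, 18 mm high, white mark) near the low front edge of the console's panel, at the right (console's -y); about 70 mm above the table. Axes as the console's (z vertical); the knob itself leans 0.20 rad from vertical to the console's -x. This is the second thing to point at.
- grey_knob_top (a point): Centre of the top of the grey rotary knob (38 mm across, 18 mm high, white mark) near the low front edge of the console's panel, at the left (console's +y); about 70 mm above the table. Axes as the console's (z vertical); the knob itself leans 0.20 rad from vertical to the console's -x. Not to be pointed at. 148 mm from the orange one.
- pump_bottle: White disinfectant pump bottle, 68 mm across, 160 mm high, spout to its -x side; loose, bystander. Origin: centre of its underside.
- amber_jar: Amber glass jar with white cap, 56 mm across, 75 mm high; loose, bystander. Origin: centre of its underside.
- steel_bowl: Small open steel bowl, 70 mm across, 34 mm high; loose, bystander, between cassette and console. Origin: centre of its underside.
Not all that is in view belongs to the job. What is shaped like the handpiece_green but pink is not meant.

How it is judged:
By the outcome, as a careful person would: the job done as asked, in the order asked, and still so for the second after the job is handed in, with the robot touching nothing.
It also fails if it takes over 48 s, if anything falls off the work surface, if the arm or the gripper's body presses on something with over 40 N, if the wrist force passes 120 N, or if a joint passes its speed limit or range.

### The arm

A 6-joint arm with a two-finger parallel gripper is mounted at the origin on the work surface. World frame = base frame: x ahead of the robot, y to its left, z up, the work surface at z = 0. Lengths are in m, angles in rad, forces in N, time in s.
With the tool pointing down it reaches from about 0.375 to 0.975 m from the base axis. Payload 3.8 kg.
Tool frame: the origin (TCP) lies between the finger pads; the fingertips stand 11 mm ahead of it and the grasp point (between the pads) lies 8 mm behind it; z points along the fingers, y is the direction in which the jaws open and shut (so a half turn about z gives the same grasp; the last joint's range is limited). The gripper opens to 85 mm and grips with 20 to 120 N. Pads are 22 mm wide; open, the fingers measure 114 mm over their backs; the gripper's body (76 mm by 85 mm) begins 54 mm behind the grasp point. The pads swing forward as they close: fully open they stand 13 mm farther back than shut.
Start: joints at [-0.037, 0.264, 1.604, -0, 1.274, -0.037], TCP at [0.675, -0, 0.242] pointing down, gripper open.
Joint ranges: [-2.63, 2.63], [-0.94, 2.18], [0.31, 2.57], [-1.31, 4.45], [0, 2.66], [-2.55, 2.55]. Speed limits (rad/s): [2.57, 2.57, 3.14, 3.14, 3.14, 3.14].

### API

Orientations are given as a unit quaternion [x, y, z, w].
In Python, from cell import r, read_state, eyes, finish_job, spotter gives the robot as it stands. The module is installed in compiled form; this text tells all that it offers. Calls block until the motion is done:
- r.reach(position, orientation): joint-space move of the TCP to a pose.
- r.move_linear(position, vel=0.15, rot=None, max_force=None): straight line of the TCP; rot=None keeps the orientation; vel is the mean speed in m/s. With max_force (N) it stops when the force on the tool has changed by that much, and returns True; else False.
- r.move_j(angles): joint-space move.
- r.set_gripper(opening, f_grip=None): finger opening in m; f_grip is the grip in N (None keeps the last); returns when the fingers have stopped.
- r.pause(seconds).
- r.inverse_kinematics(position, orientation): joint angles nearest the present ones, or None.
- read_state(): the state.
- eyes.read_camera(name): name is "scene" or "side" or "wrist"; returns a dict with "color" (480x640x3 uint8, blue, green, red), "camera_matrix" (3x3 intrinsics, pixels), "R" (3x3) and "t" (3): a world point X has camera coordinates R X + t. Camera axes: x right, y down, z forward; pixel columns grow to the right and rows downward; lengths in m; the calibration is good to about 2 mm. A picture is of the moment at which its call begins. There is no depth.
A pose or a line that the arm cannot do raises r.MotionError and nothing moves.
- finish_job(): hands the job in, once; it reports no verdict.
Trained networks look in a picture, given as the dict that the camera call returned (one of the last four; its "shot" number tells which), for a name from the list of things; names that differ only in an ending like _2 or _b are one class to them, and where a whole thing is asked for, a point or a joint stands for the part that bears it (a point fixed in the world has none). Each returns a list of dicts, best first, with "confidence" (0 to 1); they miss things now and then, are a little off and sometimes report something else, mostly with a low value. They report only what shows in the picture. A call takes as long as a camera call. They do not tell look-alikes from the thing itself.
- spotter.cut_out(picture, query): "mask" (480x640 bool, what is visible of it) and "bbox" ([centre column, centre row, width, height] in pixels, round what is visible of it).
- spotter.spot_point(picture, query): "pixel" ([row, column] in pixels: a listed point, or the origin of a listed thing).
The state is a dict: "clock": time; "qpos": joint angles; "joint_vel": joint speeds; "effort": joint torques, N m; "ee_pos": TCP position; "tool_rot": TCP orientation; "force": force on the tool from outside, world axes, zero at the start; "torque": the same for the moment, N m; "grip_width": finger opening in m.
Only numpy, scipy, OpenCV 4.12 (cv2) and the standard library are available. Lean on these libraries where they do the work, as an engineer would, in place of code of your own. Each camera call takes 0.05 s, during which the arm holds its last target.

## Working session

There is one attempt and no reset: what is moved stays moved. The work goes in short steps, each a Python script; the robot and the scene stay as the last script left them, time stands still between calls to the robot, and variables do not carry over. Pictures are saved under pics/ and viewed, and the job is handed in when it is done.

```bash
mkdir -p pics; ls; python3 - <<'E'
from cell import r, read_state, eyes, spotter
import cv2, numpy as np, pickle
for n in ("scene","side"):
    p=eyes.read_camera(n); cv2.imwrite(f"pics/{n}0.png",p["color"])
    pickle.dump(p,open(f"{n}.pkl","wb"))
    print(n,p["camera_matrix"].tolist(),(-p["R"].T@p["t"]).round(3))
    for q in ["handpiece_green","handpiece_red","handpiece_blue","orange_knob_top","grey_knob_top","cassette","console","pump_bottle","amber_jar","steel_bowl"]:
        print(q,[(np.round(d["pixel"],1).tolist(),round(d["confidence"],2)) for d in spotter.spot_point(p,q)])
print(read_state()["clock"])
E
```

```text
pics
scene [[501.94528681792644, 0.0, 310.63269030350443], [0.0, 501.94528681792644, 240.73596890064152], [0.0, 0.0, 1.0]] [1.37  0.168 1.177]
handpiece_green [([190.3, 256.3], 0.66), ([236.5, 222.2], 0.55)]
handpiece_red [([243.3, 265.5], 0.54)]
handpiece_blue [([242.1, 245.8], 0.62)]
orange_knob_top [([242.7, 379.9], 0.77)]
grey_knob_top [([253.3, 428.0], 0.6)]
cassette [([243.5, 246.4], 0.68)]
console [([280.0, 394.1], 0.73), ([241.1, 245.3], 0.26)]
pump_bottle [([226.5, 155.8], 0.95)]
amber_jar [([294.6, 498.7], 0.98)]
steel_bowl [([291.3, 304.6], 0.73), ([293.8, 495.8], 0.51)]
side [[458.3077116462443, 0.0, 314.47378658630305], [0.0, 458.3077116462443, 237.14199712165194], [0.0, 0.0, 1.0]] [ 0.299 -0.75   0.919]
handpiece_green [([347.1, 253.6], 0.81), ([326.8, 354.8], 0.71), ([306.5, 439.1], 0.69), ([309.1, 347.3], 0.18)]
handpiece_red [([287.6, 335.0], 0.59)]
handpiece_blue [([306.8, 345.1], 0.62)]
orange_knob_top [([193.6, 284.6], 0.76)]
grey_knob_top [([157.1, 275.0], 0.93)]
cassette [([313.3, 346.8], 0.88)]
console [([190.5, 300.7], 0.82)]
pump_bottle [([430.3, 392.8], 0.7)]
amber_jar [([138.2, 274.5], 0.79), ([328.2, 353.7], 0.18)]
steel_bowl [([240.6, 357.8], 0.59)]
1.1
```

View pics/scene0.png

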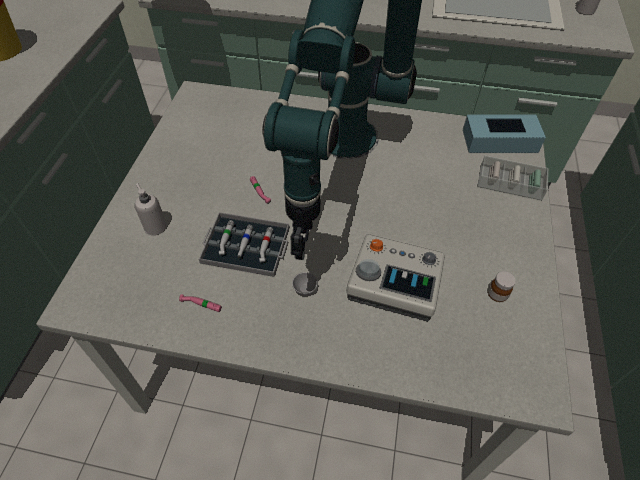

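View pics/side0.png

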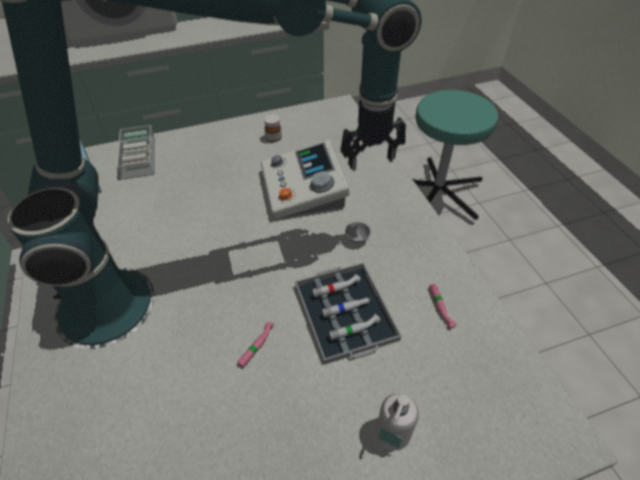

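```bash
cat > h.py <<'E'
import numpy as np
def ray(p,px,z):
    K=p["camera_matrix"];R=p["R"];t=p["t"]
    d=R.T@np.linalg.inv(K)@np.array([px[1],px[0],1.]); c=-R.T@t
    return c+d*(z-c[2])/d[2]
E
python3 - <<'E'
import pickle
from h import *
P={n:pickle.load(open(n+".pkl","rb")) for n in("scene","side")}
for n,q,px,z in [("scene","grn?",[236.5,222.2],.0235),("scene","grn(out)",[190.3,256.3],.01),("scene","blue",[242.1,245.8],.0235),("scene","red",[243.3,265.5],.0235),("scene","or",[242.7,379.9],.07),("scene","gr",[253.3,428],.07),("scene","cas",[243.5,246.4],0),("scene","con",[280,394.1],0),("scene","bot",[226.5,155.8],0),("scene","jar",[294.6,498.7],0),("scene","bowl",[291.3,304.6],0),
("side","g1",[347.1,253.6],.01),("side","g2",[326.8,354.8],.0235),("side","g3",[306.5,439.1],.01),("side","red",[287.6,335],.0235),("side","blue",[306.8,345.1],.0235),("side","or",[193.6,284.6],.07),("side","gr",[157.1,275],.07),("side","cas",[313.3,346.8],0),("side","con",[190.5,300.7],0),("side","bot",[430.3,392.8],0),("side","jar",[138.2,274.5],0),("side","bowl",[240.6,357.8],0)]:
    print(n,q,ray(P[n],px,z).round(3))
E
```

```text
scene grn? [ 0.537 -0.276  0.024]
scene grn(out) [ 0.327 -0.233  0.01 ]
scene blue [ 0.543 -0.203  0.024]
scene red [ 0.536 -0.146  0.024]
scene or [0.503 0.177 0.07 ]
scene gr [0.513 0.31  0.07 ]
scene cas [ 0.531 -0.207  0.   ]
scene con [0.571 0.233 0.   ]
scene bot [ 0.524 -0.495  0.   ]
scene jar [0.56  0.517 0.   ]
scene bowl [ 0.658 -0.004  0.   ]
side g1 [ 0.312 -0.233  0.01 ]
side g2 [ 0.538 -0.266  0.023]
side g3 [ 0.747 -0.273  0.01 ]
side red [ 0.533 -0.151  0.023]
side blue [ 0.536 -0.21   0.023]
side or [0.5   0.158 0.07 ]
side gr [0.518 0.321 0.07 ]
side cas [ 0.54  -0.214  0.   ]
side con [0.566 0.23  0.   ]
side bot [ 0.527 -0.492  0.   ]
side jar [ 0.561  0.508 -0.   ]
side bowl [ 0.65  -0.011  0.   ]
```

The scene view shows the green-ringed handpiece in the steel cassette in the lane at the -y end (about col 227, row 237). The pink look-alikes lie outside the cassette at (260,190) and (200,303). The orange knob is at about (377,245) and the grey one at (429,258). I'll refine both positions by colour and with the wrist camera.

```bash
python3 - <<'E'
from cell import r, read_state, eyes, spotter
import cv2, numpy as np, pickle
from h import *
P={n:pickle.load(open(n+".pkl","rb")) for n in("scene","side")}
for n,p in P.items():
    hsv=cv2.cvtColor(p["color"],cv2.COLOR_BGR2HSV)
    for nm,lo,hi,z in [("orange",(5,150,120),(18,255,255),.068),("green",(45,90,50),(75,255,255),.0285)]:
        k,l,s,c=cv2.connectedComponentsWithStats(cv2.inRange(hsv,lo,hi))
        for i in range(1,k):
            if s[i,4]>=8: print(n,nm,s[i,4],c[i].round(1),ray(p,c[i][::-1],z).round(3))
q=read_state()["tool_rot"]; print(q)
r.set_gripper(0.0)
r.reach([0.525,-0.27,0.22],q)
p=eyes.read_camera("wrist"); cv2.imwrite("pics/w1.png",p["color"]); pickle.dump(p,open("w1.pkl","wb"))
for nm in ["handpiece_green","handpiece_blue","handpiece_red"]:
    print(nm,[(np.round(d["pixel"]).tolist(),round(d["confidence"],2),ray(p,d["pixel"],.0235).round(3)) for d in spotter.spot_point(p,nm)])
s=read_state();print(s["clock"],s["ee_pos"],s["grip_width"])
E
```

```text
scene orange 88 [376.3 244.6] [0.51  0.168 0.068]
scene green 18 [256.1 184.7] [ 0.32  -0.234  0.028]
scene green 23 [226.6 231.3] [ 0.52  -0.268  0.028]
scene green 39 [424.9 280.8] [0.576 0.314 0.028]
scene green 30 [204.4 303.1] [ 0.764 -0.251  0.028]
side orange 64 [285.4 192.7] [0.504 0.163 0.068]
side green 47 [304.9 152.4] [0.623 0.364 0.028]
side green 26 [437.3 297.8] [ 0.745 -0.26   0.028]
side green 50 [348.8 329.2] [ 0.521 -0.27   0.028]
side green 33 [253.1 348.5] [ 0.31  -0.246  0.028]
[ 7.07102358e-01  7.07111205e-01  4.41093894e-07 -6.97121200e-06]
handpiece_green [([208.0, 333.0], 0.73, array([ 0.532, -0.268,  0.024])), ([156.0, 63.0], 0.62, array([ 0.325, -0.227,  0.024]))]
handpiece_blue [([128.0, 340.0], 0.77, array([ 0.537, -0.207,  0.024]))]
handpiece_red [([44.0, 339.0], 0.94, array([ 0.536, -0.149,  0.024]))]
3.25 [ 0.52589071 -0.26902754  0.22007889] 9.267374431843941e-05
```

View pics/w1.png

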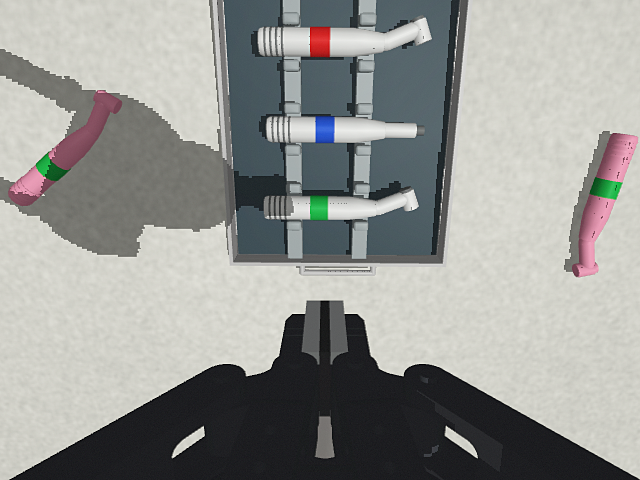

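The wrist view shows the steel handpiece with its green ring at (col 319, row 208), in the cassette lane nearest the gripper. All three cameras put its origin at about (0.532, -0.268). I'll point there now.

```bash
python3 - <<'E'
from cell import r, read_state, eyes, spotter
import cv2, numpy as np, pickle
from h import *
r.move_linear([0.528,-0.269,0.070],vel=0.12)
r.pause(0.2)
p=eyes.read_camera("side"); cv2.imwrite("pics/s2.png",p["color"][230:430,230:480].repeat(3,0).repeat(3,1))
p=eyes.read_camera("wrist"); cv2.imwrite("pics/w2.png",p["color"])
print(read_state()["ee_pos"],read_state()["force"],read_state()["clock"])
r.pause(2.5)
r.move_linear([0.528,-0.269,0.24],vel=0.15)
q=read_state()["tool_rot"]
r.reach([0.505,0.16,0.24],q)
p=eyes.read_camera("wrist"); cv2.imwrite("pics/w3.png",p["color"]); pickle.dump(p,open("w3.pkl","wb"))
for nm in ["orange_knob_top","grey_knob_top"]:
    print(nm,[(np.round(d["pixel"]).tolist(),round(d["confidence"],2),ray(p,d["pixel"],.07).round(3)) for d in spotter.spot_point(p,nm)])
s=read_state();print(s["clock"],s["ee_pos"])
E
```

```text
[ 0.52825482 -0.26916266  0.07049055] [-0.14926557  0.08451391 -0.24915046] 4.95
orange_knob_top [([204.0, 320.0], 0.6, array([0.501, 0.17 , 0.07 ]))]
grey_knob_top [([204.0, 319.0], 0.71, array([0.501, 0.17 , 0.07 ]))]
10.4667 [0.50543366 0.15904787 0.23995057]
```

View pics/s2.png

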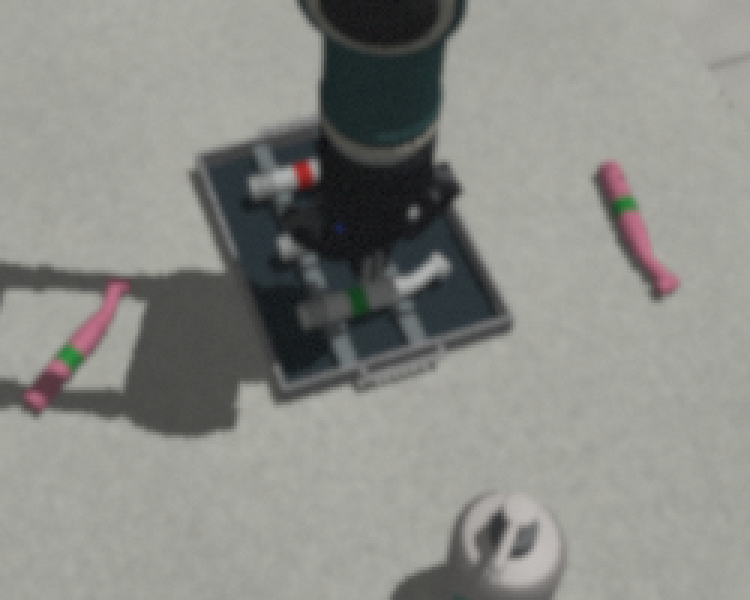

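View pics/w2.png

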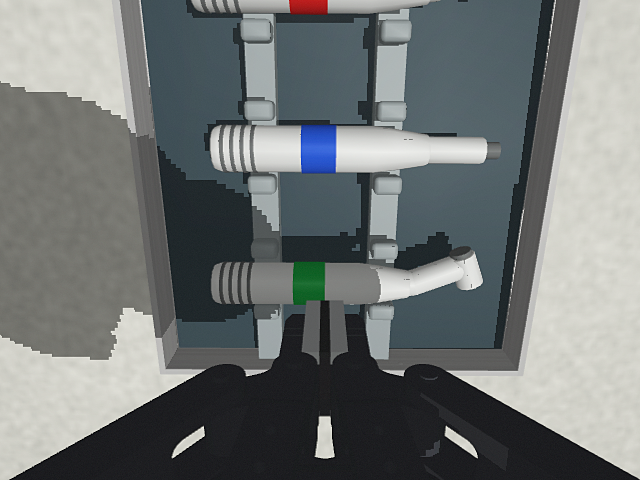

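View pics/w3.png

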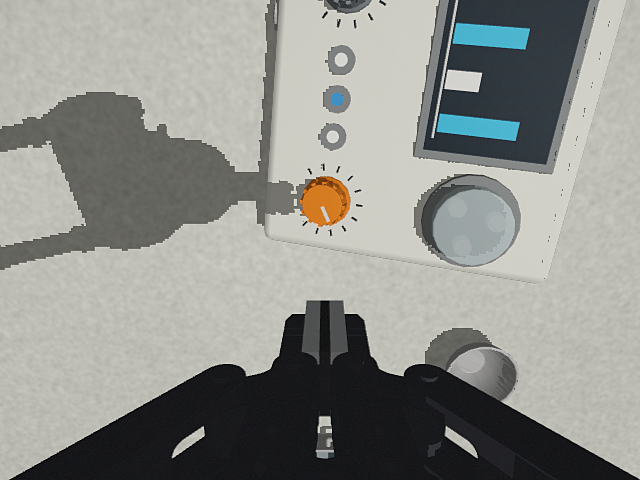

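At the green handpiece, the side and wrist views show the fingertips just above the ring, with nothing moved. In the new wrist view the orange knob top is at (col 323, row 203), which gives (0.502, 0.170). That agrees with the colour fixes from the other cameras, so I'll point there next.

```bash
python3 - <<'E'
from cell import r, read_state, eyes, spotter
import cv2, numpy as np
r.move_linear([0.503,0.168,0.108],vel=0.12)
r.pause(0.2)
p=eyes.read_camera("side"); cv2.imwrite("pics/s3.png",p["color"][80:280,200:450].repeat(3,0).repeat(3,1))
p=eyes.read_camera("wrist"); cv2.imwrite("pics/w4.png",p["color"])
print(read_state()["ee_pos"],read_state()["force"],read_state()["clock"])
r.pause(2.5)
print(read_state()["clock"])
E
```

```text
[0.50334363 0.16806364 0.10854   ] [-0.29575908 -0.59300929  0.14470442] 12.0167
14.5167
```

View pics/s3.png

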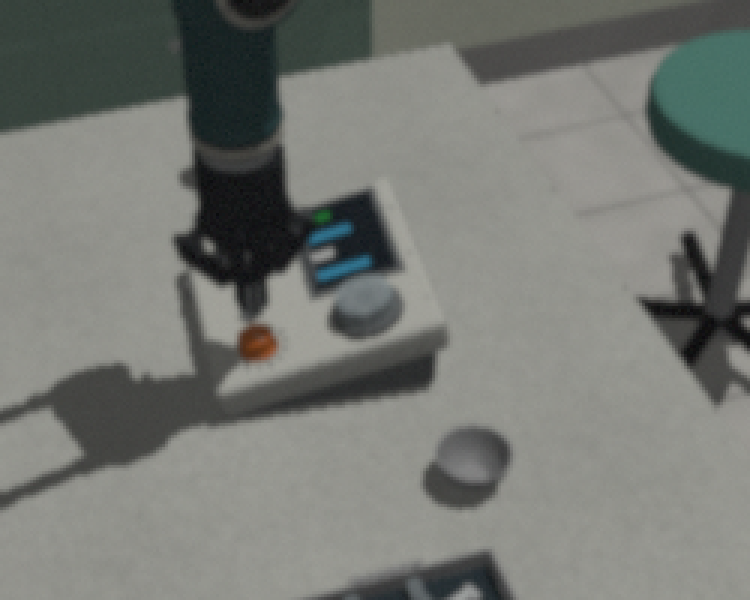

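View pics/w4.png

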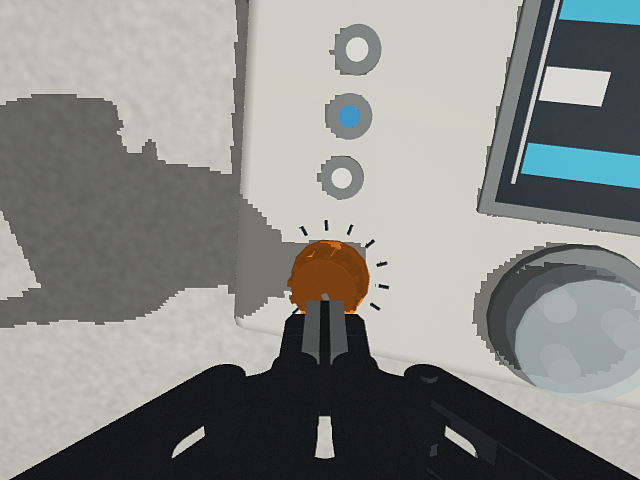

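Both views show the fingertips just above the orange knob, clear of everything else. I'll raise the hand now.

```bash
python3 - <<'E'
from cell import r, read_state, eyes, spotter, finish_job
import cv2, numpy as np
r.move_linear([0.503,0.168,0.36],vel=0.15)
r.pause(0.5)
p=eyes.read_camera("scene"); cv2.imwrite("pics/s4.png",p["color"])
s=read_state(); print(s["ee_pos"],s["force"],s["clock"])
E
```

```text
[0.50301818 0.1680184  0.36001151] [ 0.50248181  0.0167935  -0.96979147] 16.9
```

View pics/s4.png

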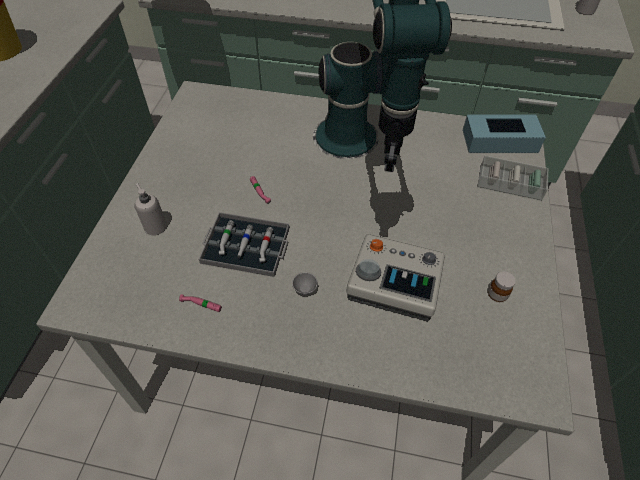

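The final scene view shows everything where it started, with the hand high and clear.

```bash
python3 -c "
from cell import finish_job
print(finish_job())"
```

```text
the job is handed in; nothing more can be done
None
```

I pointed at the green-ringed handpiece in the cassette first, then at the orange knob, and handed the job in at about 17 s of the 48 s allowed. The gripper was closed for both, and each hold lasted at least 2.5 s.

- **Green-ringed handpiece:** the fingertips were about 26 mm above it, in the lane at the cassette's right (-y) end. The blue-ringed handpiece, the nearest other one, was about 60 mm to the side.
- **Orange knob:** the fingertips were about 27 mm above its top. The grey knob was about 150 mm away.
- **Finish:** I raised the hand straight up, leaving the fingertips about 28 cm above the orange knob and farther than that from the handpiece.

**Checks:** the wrist force read under about 1 N at each check, which is noise, and the last scene picture shows everything where it began.

**Disagreements:** the first network readings of the orange knob differed by about 2 cm between the two fixed cameras. Colour detection and a wrist picture then agreed to within about 9 mm, and I used those. In the wrist picture the network also labelled the orange knob as the grey one, so I told them apart by colour.

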